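Sort full and empty collar-stay boxes by weight and lock the canister

ROBOT

A 7-joint arm with a two-finger parallel gripper is mounted at the origin on the work surface. World frame = base frame: x ahead of the robot, y to its left, z up, the work surface at z = 0. Lengths are in m, angles in rad, forces in N, time in s.
With the tool pointing down it reaches from about 0.425 to 0.925 m from the base axis. Payload 6.8 kg.
Tool frame: the origin (TCP) lies on the front face of the gripper's body, between the roots of the fingers; the fingertips stand 73 mm ahead of it and the grasp point (between the pads) lies 54 mm ahead of it (env.nose_length is the distance from the TCP to the fingertips, in m); z points along the fingers, y is the line along which they close (so a half turn about z gives the same grasp; the last joint's range is limited). The gripper opens to 85 mm and grips with 20 to 120 N. Pads are 22 mm wide; open, the fingers measure 114 mm over their backs; the gripper's body (76 mm by 85 mm) begins 54 mm behind the grasp point. The pads swing forward as they close: fully open they stand 13 mm farther back than shut.
Start: joints at [1.093, 0.477, 0.022, 1.555, -0.011, 1.109, -0.083], TCP at [0.244, -0.629, 0.304] pointing down, gripper open.
Joint ranges: [-2.96, 2.96], [-0.34, 2.1], [-1.41, 1.46], [0.24, 2.44], [-1.37, 4.51], [0.17, 1.92], [-2.96, 2.96]. Speed limits (rad/s): [2.39, 2.39, 3.14, 3.14, 3.14, 3.14, 3.14].

INTERFACE

Orientations are given as a unit quaternion [w, x, y, z].
In Python, from cell import env, kin, camera, calibration, job gives the robot as it stands. The module is installed in compiled form; this text tells all that it offers. Calls block until the motion is done:
- env.reach(position, orientation): joint-space move of the TCP to a pose.
- env.movel(position, velocity=0.15, rot=None, stop_force=None): straight line of the TCP; rot=None keeps the orientation; velocity is the mean speed in m/s. With stop_force (N) it stops when the force on the tool has changed by that much, and returns True; else False.
- env.goto_joints(angles): joint-space move.
- env.grip(opening, f_grip=None): finger opening in m; f_grip is the grip in N (None keeps the last); returns when the fingers have stopped.
- env.dwell(seconds).
- kin.inverse_kinematics(position, orientation): joint angles nearest the present ones, or None.
- env.get_state(): the state.
- camera(name): name is "scene" or "top"; returns (picture, depth): 400x640x3 uint8, blue, green, red; 400x640 float32, m along the optical axis (not along the pixel's ray), 0 where there is no reading.
- calibration(name): a dict with "fx", "fy", "cx", "cy" (pixels), "rvec" (rotation vector, rad) and "tvec" (3), from world to camera coordinates, as OpenCV has them. Camera axes: x right, y down, z forward; pixel columns grow to the right and rows downward; lengths in m; the calibration is good to about 2 mm. A picture is of the moment at which its call begins. calibration takes no time and is no camera call.
A pose or a line that the arm cannot do raises env.PlanningError and nothing moves.
- job.job_done(): hands the job in; it is judged then, once.
The state is a dict: "time": time; "qpos": joint angles; "joint_velocities": joint speeds; "joint_torque": joint torques, N m; "tcp_pos": TCP position; "orientation": TCP orientation; "force": force on the tool from outside, world axes, zero at the start; "torque": the same for the moment, N m; "opening": finger opening in m; "gripper_force": force on a finger pad.
Only numpy, scipy, OpenCV 4.12 (cv2) and the standard library are available. Lean on these libraries where they do the work, as an engineer would, in place of code of your own. Each camera call takes 0.05 s, during which the arm holds its last target. There are 200 camera calls.

TASK

Some of the pink collar-stay boxes are full of steel stays and some are empty; they look alike, so heft each one to find out. Turn the lock collar on the canister's lid fully to unlocked before you lift the lid, flip the lid up, put every full box in the canister, side by side on its floor, and every empty one in the wooden tray; only then shut the lid and turn the collar all the way back to its locked stop. Leave the other things on the shelf where they are.

Things in the scene. Friction and masses are not known exactly. Their poses are not given: they have to be found in the camera images.
- canister: clear acrylic canister, an open-topped rectangular bin 130 (x) x 246 (y) x 78 mm tall fixed to the shelf, walls and floor 5 mm; origin at the centre of its underside; its -x side faces the robot. A flip lid covers it.
- lid (a joint): angle of the canister's flip lid about the hinge along its rear (+x) top edge: 0 closed flat, grows as the front edge goes up, 1.57 upright, stop at 1.8. A stiff hinge (about 0.3 N m): it stays where it is left. The lid is a white plate 132 x 250 x 6 mm and measures from the hinge to the front edge 132 mm.
- lid_hinge (a point): middle of the lid's hinge line, at the canister's rear top edge, 78 mm above the shelf; the line runs along the canister's y; axes turn with the lid
- lid_tab (a point): grip point on the flat grey tab, 24 mm wide along y, 10 mm thick, that juts 56 mm out from the middle of the lid's front edge; the point lies 34 mm beyond the edge, 166 mm from the hinge line. The tab can be pinched across its 24 mm width from above and may turn between the pads as the lid swings.
- collar (a joint): angle of the grey lock collar on the lid: 0 = locked stop, white line on its bar pointing to the black stroke (canister's +y); 1.57 = unlocked stop, white line pointing to the black dot (towards the tab). Grows counterclockwise seen from above. Stiff (0.05 N m), stays where left; starts locked or up to 0.3 short of it. Does not itself hold the lid down.
- collar_grip (a point): grip point on the collar's axis, in its upright bar 52 mm long, 14 mm thick (to be pinched across the 14 mm), rising 32 mm from a disc 60 mm across and 8 mm thick; the point is 8 mm below the bar's top, 116 mm above the shelf when the lid is closed. Site y runs along the bar, point x across it.
- tray: low wooden tray, 130 (x) x 190 (y) x 25 mm tall, walls and floor 5 mm, fixed to the shelf, right of the canister; origin at the centre of its underside
- box_1: closed pink plastic collar-stay box, 60 (x) x 34 (y) x 30 (z) mm, origin at the centre of its underside. All boxes look alike; each is full of steel stays (about 280 g) or empty (about 60 g), give or take 20%; only the weight when lifted tells which: number and place in the row say nothing. May be absent.
- box_2: closed pink plastic collar-stay box, 60 (x) x 34 (y) x 30 (z) mm, origin at the centre of its underside. All boxes look alike; each is full of steel stays (about 280 g) or empty (about 60 g), give or take 20%; only the weight when lifted tells which: number and place in the row say nothing. May be absent.
- box_3: closed pink plastic collar-stay box, 60 (x) x 34 (y) x 30 (z) mm, origin at the centre of its underside. All boxes look alike; each is full of steel stays (about 280 g) or empty (about 60 g), give or take 20%; only the weight when lifted tells which: number and place in the row say nothing. May be absent.
- box_4: closed pink plastic collar-stay box, 60 (x) x 34 (y) x 30 (z) mm, origin at the centre of its underside. All boxes look alike; each is full of steel stays (about 280 g) or empty (about 60 g), give or take 20%; only the weight when lifted tells which: number and place in the row say nothing. May be absent.
- box_5: closed pink plastic collar-stay box, 60 (x) x 34 (y) x 30 (z) mm, origin at the centre of its underside. All boxes look alike; each is full of steel stays (about 280 g) or empty (about 60 g), give or take 20%; only the weight when lifted tells which: number and place in the row say nothing. May be absent.
- clothespin_a: bamboo clothespin, 75 x 12 x 11 mm, lying flat between canister and tray; to be left alone. Origin at its underside.
- clothespin_b: bamboo clothespin, 75 x 12 x 11 mm, lying flat near the robot's side of the boxes; to be left alone. Origin at its underside.
- lint_screen: stainless mesh lint screen, 110 x 160 x 8 mm, lying flat at the right; to be left alone. Origin at its underside.
- spray_can: aluminium can, 52 mm across, 170 mm tall, standing at the right; to be left alone. Origin at its underside.
- button_jar: glass jar, 68 mm across, 90 mm tall, standing at the back; to be left alone. Origin at its underside.
- shoe_brush: brush lying flat at the left; to be left alone. Origin at its underside.
- pin_cup: white cup, 80 mm across, 80 mm tall, standing at the left, behind the brush; to be left alone. Origin at its underside.
Things that resemble listed ones, but are neither listed nor needed, are in the scene too. Leave any blue, purple or yellow look-alike of the box_4 alone.

How it is judged:
By the outcome, as a careful person would: the job done as asked, in the order asked, and still so for the second after the job is handed in, with the robot touching nothing.
Of box_1, box_2, box_3, box_4, box_5 only 3 to 5 are there at a start; the rules pass over those that are not, and their reading is None.
At some moment in a run one of box_1, box_2, box_3, box_4, box_5 may be knocked a few centimetres aside while the robot is not near it.
Once in a run the grip may slacken for a moment while it holds something.
It also fails if it takes over 210 s, if anything falls off the work surface, if the arm or the gripper's body presses on something with over 40 N, if the wrist force passes 120 N, or if a joint passes its speed limit or range.

## Working session

There is one attempt and no reset: what is moved stays moved. The work goes in short steps, each a Python script; the robot and the scene stay as the last script left them, time stands still between calls to the robot, and variables do not carry over. Pictures are saved under pics/ and viewed, at most 14 in all, crops included, and the job is handed in when it is done.

```bash
mkdir -p pics; ls; python3 - <<'E'
from cell import env,kin,camera,calibration,job
import cv2,numpy as np
for n in("scene","top"):
    p,d=camera(n); cv2.imwrite(f"pics/{n}0.png",p); np.save(f"{n}0.npy",d)
    c=calibration(n);print(n,c); R=cv2.Rodrigues(np.array(c['rvec']))[0];print(-R.T@np.array(c['tvec']))
s=env.get_state();print(s)
E
```

```text
pics
scene {'fx': 452.2515973425538, 'fy': 452.2515973425538, 'cx': 320.25189184254293, 'cy': 200.1867117587192, 'rvec': array([ 2.0545102 ,  0.8168227 , -0.42311385]), 'tvec': array([-0.37854919, -0.12812763,  1.48118171])}
[ 1.1577265  -0.67995414  0.74225813]
top {'fx': 470.06497896911515, 'fy': 470.06497896911515, 'cx': 320.2092084186876, 'cy': 198.21923870831688, 'rvec': array([ 2.11685382, -2.15745435,  0.17257473]), 'tvec': array([0.01584773, 0.53375281, 1.1909093 ])}
[0.33574102 0.00736388 1.26120257]
{'time': 0.1, 'qpos': array([ 1.09290903,  0.47774773,  0.0223715 ,  1.556328  , -0.01153444,
        1.10930855, -0.08307878]), 'joint_velocities': array([-0.00031955, -0.00141747,  0.00019799, -0.00212459, -0.0015431 ,
       -0.00113353,  0.00047052]), 'joint_torque': array([ 5.04705604e-03, -5.97755706e+01,  1.61326747e+00, -2.81954885e+01,
        1.26316704e-02,  4.99196729e-03, -1.41618834e-06]), 'tcp_pos': array([ 0.24379985, -0.62899815,  0.30301346]), 'orientation': array([-8.06335149e-04,  9.82955421e-01,  1.83842184e-01, -2.03805397e-04]), 'force': array([-0.88595678, -0.09400883,  0.07453546]), 'torque': array([-0.00722507, -0.00091907, -0.00960624]), 'gripper_force': 0.0, 'opening': 0.0850565849731739}
```

View pics/scene0.png

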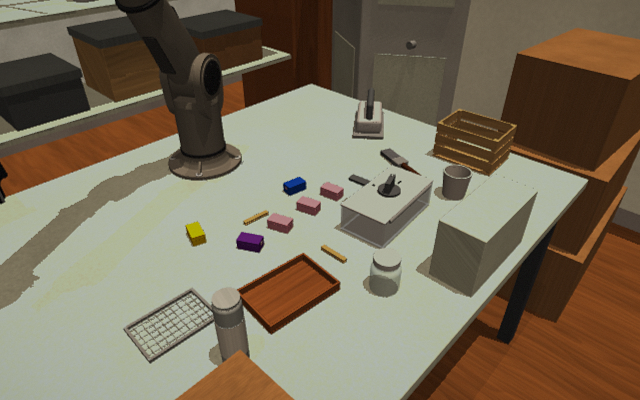

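View pics/top0.png

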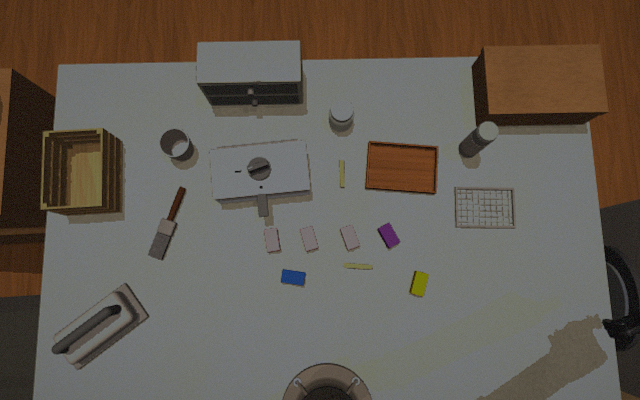

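Top view: three pink boxes at (272,240), (309,239), (350,237). Blue (293,278), purple (389,236) and yellow (420,284) are the look-alikes. The canister is at (260,170) with its tab at (263,205), the tray at (402,167), and clothespins at (342,173) and (358,267). I'll measure these and enlarge the crop.

```bash
cat > h.py <<'E'
from cell import env,kin,camera,calibration,job
import cv2,numpy as np
def ray(n,uv,z):
    c=calibration(n);R=cv2.Rodrigues(np.array(c['rvec']))[0];o=-R.T@np.array(c['tvec'])
    uv=np.atleast_2d(uv).astype(float)
    d=np.c_[(uv[:,0]-c['cx'])/c['fx'],(uv[:,1]-c['cy'])/c['fy'],np.ones(len(uv))]@R
    return (o+d*((z-o[2])/d[:,2])[:,None])[:,:2]
def proj(n,P):
    c=calibration(n);return cv2.projectPoints(np.atleast_2d(P).astype(float),np.array(c['rvec']),np.array(c['tvec']),np.array([[c['fx'],0,c['cx']],[0,c['fy'],c['cy']],[0,0,1]]),None)[0][:,0]
def pts3(n,d):
    """world xyz for every pixel from depth"""
    c=calibration(n);R=cv2.Rodrigues(np.array(c['rvec']))[0]
    v,u=np.indices(d.shape);P=np.stack([(u-c['cx'])/c['fx']*d,(v-c['cy'])/c['fy']*d,d],-1)
    return (P-np.array(c['tvec']))@R
def rect(xy):
    """centre, (long,short), yaw of long axis in world"""
    b=cv2.boxPoints(cv2.minAreaRect(xy.astype(np.float32)))
    e=[b[1]-b[0],b[2]-b[1]];L=[np.linalg.norm(x) for x in e];i=int(np.argmax(L))
    return b.mean(0),(max(L),min(L)),np.arctan2(e[i][1],e[i][0])%np.pi
def boxes(name="top"):
    p,d=camera(name);h=cv2.cvtColor(p,cv2.COLOR_BGR2HSV);P=pts3(name,d)
    m=((h[...,0]>165)|(h[...,0]<8))&(h[...,1]>25)&(h[...,1]<140)&(h[...,2]>90)
    m&=(P[...,2]>0.005)&(P[...,0]>.3)
    k,l,s,c=cv2.connectedComponentsWithStats(m.astype(np.uint8));out=[]
    for i in range(1,k):
        if s[i,4]<60:continue
        q=P[l==i];zt=np.percentile(q[:,2],80);t=q[q[:,2]>zt-.008]
        out.append((c[i].round(),zt,s[i,4])+rect(t[:,:2]))
    return out,p,d
E
python3 - <<'E'
from h import *
np.set_printoptions(precision=4,suppress=True)
o,p,d=boxes()
for b in o:print(*b)
P=pts3("top",d)
for uv in [(230,160),(290,185),(263,208),(259,168),(272,240),(330,300),(402,167)]:print(uv,P[uv[1],uv[0]])
def plane(z0,z1,x0,x1,y0,y1,nm):
    m=(P[...,2]>z0)&(P[...,2]<z1)&(P[...,0]>x0)&(P[...,0]<x1)&(P[...,1]>y0)&(P[...,1]<y1)
    q=P[m];print(nm,m.sum(),q[:,2].mean(),rect(q[:,:2]));return q
plane(.074,.09,.45,.66,-.05,.35,'lid+tab')
plane(.105,.14,.45,.66,-.05,.35,'bar')
plane(.012,.04,.45,.66,-.35,-.07,'tray')
c=p[130:290,195:435];cv2.imwrite("pics/c1.png",cv2.resize(c,None,fx=3.3,fy=3.3,interpolation=cv2.INTER_CUBIC))
E
```

```text
(230, 160) [0.6313 0.2358 0.0843]
(290, 185) [0.5628 0.0821 0.0844]
(263, 208) [0.505  0.1509 0.0842]
(259, 168) [0.6013 0.157  0.1164]
(272, 240) [0.4283 0.1346 0.0232]
(330, 300) [ 0.2697 -0.015  -0.002 ]
(402, 167) [ 0.6226 -0.2199  0.0041]
lid+tab 4325 0.08312236239842377 (array([0.5722, 0.16  ], dtype=float32), (np.float32(0.25753593), np.float32(0.17571895)), np.float32(1.5721499))
bar 147 0.1207030113323634 (array([0.6064, 0.1603], dtype=float32), (np.float32(0.051534485), np.float32(0.014446689)), np.float32(1.8985388))
tray 453 0.023261845677114017 (array([ 0.5549, -0.1938], dtype=float32), (np.float32(0.24583714), np.float32(0.20949619)), np.float32(1.571531))
```

View pics/c1.png

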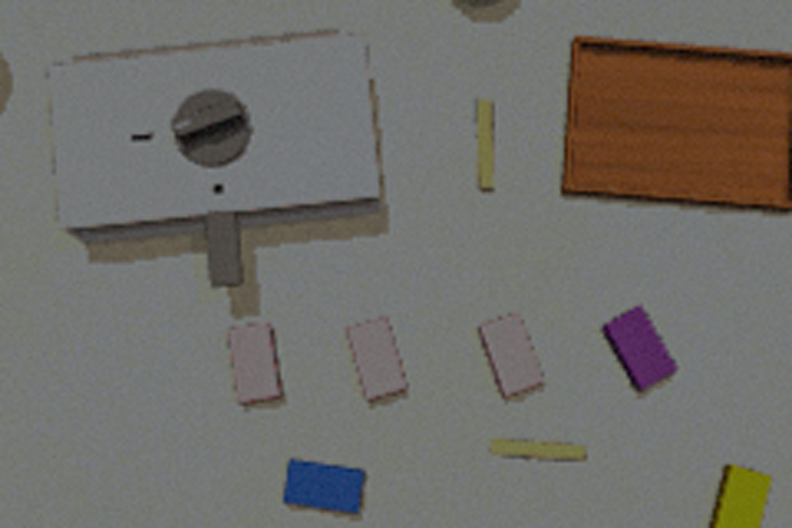

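Three pink boxes, and the collar's white-line end points left and slightly down, about 0.25 rad short of the stroke. I'll refine the lid yaw, tray and pink mask.

```bash
sed -i 's/^    m=((h.*$/    b,g,r=[p[...,i].astype(int) for i in range(3)]\n    m=(r-g>10)\&(abs(b-g)<25)\&(r-b>0)\&(r-g<70)/' h.py
cat >> h.py <<'E'
def lidrect(d,lo=.076,hi=.09):
    P=pts3("top",d);m=((P[...,2]>lo)&(P[...,2]<hi)&(P[...,0]>.45)&(P[...,0]<.72)&(P[...,1]>-.05)&(P[...,1]<.35)).astype(np.uint8)
    m=cv2.morphologyEx(cv2.morphologyEx(m,cv2.MORPH_CLOSE,np.ones((41,41))),cv2.MORPH_OPEN,np.ones((21,21)))
    c=max(cv2.findContours(m,cv2.RETR_EXTERNAL,cv2.CHAIN_APPROX_NONE)[0],key=cv2.contourArea)[:,0]
    return rect(ray("top",c,.084))
E
python3 - <<'E'
from h import *
np.set_printoptions(precision=4,suppress=True)
o,p,d=boxes()
for b in o:print(*b)
print(p[240,272],p[239,309],p[220,320],p[167,402])
C,L,th=lidrect(d);print('lid',C,L,th)
P=pts3("top",d)
a=np.array([np.cos(th),np.sin(th)]);n=np.array([a[1],-a[0]])
q=P[(P[...,2]>.074)&(P[...,2]<.09)];w=q[:,:2]-C
t=w[(w@n<-.072)&(w@n>-.14)&(abs(w@a)<.04)];print('tab',(t@n).min(),(t@a).min(),(t@a).max())
b=P[(P[...,2]>.112)&(P[...,2]<.14)&(P[...,0]>.5)&(P[...,0]<.66)&(P[...,1]>.05)&(P[...,1]<.25)]
r=rect(b[:,:2]);print('bar',r,((r[0]-C)@n,(r[0]-C)@a))
h=cv2.cvtColor(p,cv2.COLOR_BGR2HSV);m=((h[...,0]<20)&(h[...,1]>130)&(P[...,2]<.06)&(P[...,0]>.5)&(P[...,0]<.72)&(P[...,1]>-.37)&(P[...,1]<-.08))
c=max(cv2.findContours(m.astype(np.uint8),cv2.RETR_EXTERNAL,cv2.CHAIN_APPROX_NONE)[0],key=cv2.contourArea)[:,0]
print('tray',rect(ray("top",c,.025)))
for x in [(0.43,.13),(.43,-.07)]:
  print(proj("top",[[*x,.03]]), env.nose_length)
E
```

```text
[519. 107.] 0.0982346274857837 1251 [ 0.669  -0.2898] (np.float32(0.83894885), np.float32(0.30600315)) 2.0635648
[104. 181.] 0.09673951995589994 1256 [0.5328 0.3163] (np.float32(0.6959897), np.float32(0.22930638)) 1.3212938
[ 62. 159.] 0.09875475393222193 1323 [0.5366 0.346 ] (np.float32(0.7580747), np.float32(0.2129113)) 1.309296
[395. 145.] 0.02207492267489683 124 [ 0.5457 -0.088 ] (np.float32(0.44408578), np.float32(0.12436719)) 2.4423661
[434. 165.] 0.023693363986736757 137 [ 0.4819 -0.1829] (np.float32(0.4700667), np.float32(0.096467376)) 2.4281516
[176. 203.] 0.01917719363519282 219 [0.4573 0.1964] (np.float32(0.43933052), np.float32(0.09510313)) 1.2126452
[ 62. 201.] 0.04125728970042222 66 [0.5407 0.6904] (np.float32(0.02225625), np.float32(0.0055783354)) 0.060444206
[110 111 118] [111 111 116] [123 120 118] [ 26  64 105]
lid [0.602  0.1599] (np.float32(0.24913174), np.float32(0.1507896)) 1.6351558
tab -0.11811599374113395 -0.013988366941881589 0.01042681081446079
bar (array([0.6078, 0.161 ], dtype=float32), (np.float32(0.051011458), np.float32(0.017239518)), np.float32(1.9290304)) (np.float32(0.0058804215), np.float32(0.00066897867))
tray (array([ 0.6183, -0.2146], dtype=float32), (np.float32(0.18865421), np.float32(0.13173206)), np.float32(1.469885))
[[273.4817 239.1239]] 0.0726
[[349.883  237.6719]] 0.0726
```

```bash
python3 - <<'E'
s=open('h.py').read()
i=s.index("    b,g,r=");j=s.index("    k,l,s,c=")
s=s[:i]+"""    m=(P[...,2]>.018)&(P[...,2]<.045)&(P[...,0]>.33)&(P[...,0]<.54)&(abs(P[...,1])<.35)&(h[...,1]<75)
    m=cv2.morphologyEx(m.astype(np.uint8),cv2.MORPH_OPEN,np.ones((3,3)))
"""+s[j:]
i=s.index("        q=P[l==i]");j=s.index("    return out,p,d")
s=s[:i]+"""        c_=np.argwhere(l==i)[:,::-1]
        zt=np.median(P[l==i][:,2]);out.append((c[i].round(),zt,s[i,4])+rect(ray(name,c_,.03)))
"""+s[j:]
s=s.replace("cv2.morphologyEx(cv2.morphologyEx(m,cv2.MORPH_CLOSE,np.ones((41,41))),cv2.MORPH_OPEN,np.ones((21,21)))",
"cv2.drawContours(np.zeros_like(m),cv2.findContours(m,0,2)[0],-1,1,-1);m=cv2.morphologyEx(m,cv2.MORPH_OPEN,np.ones((21,21)))")
open('h.py','w').write(s)
E
python3 - <<'E'
from h import *
np.set_printoptions(precision=4,suppress=True)
o,p,d=boxes()
for b in o:print(*b)
C,L,th=lidrect(d);print('lid',C,L,th)
P=pts3("top",d)
a=np.array([np.cos(th),np.sin(th)]);n=np.array([a[1],-a[0]])
q=P[(P[...,2]>.078)&(P[...,2]<.09)];w=q[:,:2]-C
t=w[(w@n<-.08)&(w@n>-.14)&(abs(w@a)<.04)];print('tab',(t@n).min(),(t@a).min(),(t@a).max(),t.mean(0))
b=P[(P[...,2]>.112)&(P[...,2]<.14)&(P[...,0]>.5)&(P[...,0]<.66)&(P[...,1]>.05)&(P[...,1]<.25)]
r=rect(b[:,:2]);print('bar',r,((r[0]-C)@n,(r[0]-C)@a))
sp,sd=camera("scene");cv2.imwrite("pics/s1.png",cv2.resize(sp[150:290,190:450],None,fx=3,fy=3,interpolation=2))
Q=pts3("scene",sd);m=(Q[...,2]>.115)&(Q[...,2]<.14)&(np.hypot(Q[...,0]-C[0],Q[...,1]-C[1])<.06);print('bar scene',rect(Q[m][:,:2]))
m=(Q[...,2]>.079)&(Q[...,2]<.09)&(abs(Q[...,0]-C[0])<.2)&(abs(Q[...,1]-C[1])<.2);print('lid scene z',Q[m].mean(0),rect(Q[m][:,:2]))
E
```

```text
[350. 237.] 0.02887686218745532 294 [ 0.4318 -0.0692] (np.float32(0.05891887), np.float32(0.034531284)) 0.31893408
[309. 238.] 0.02915173373906294 288 [0.4309 0.0377] (np.float32(0.058711555), np.float32(0.033900727)) 0.2533374
[271. 239.] 0.028946498232891256 279 [0.4294 0.1354] (np.float32(0.058670737), np.float32(0.032830894)) 0.14163522
lid [0.6065 0.1604] (np.float32(0.24930997), np.float32(0.1389072)) 1.6572208
tab -0.12295473990191011 -0.012132203900643849 0.012510503619194348 [-0.1011 -0.0089]
bar (array([0.6062, 0.1601], dtype=float32), (np.float32(0.05136157), np.float32(0.014561401)), np.float32(1.8907948)) (np.float32(-0.0002769315), np.float32(-0.00036239036))
bar scene (array([0.6141, 0.162 ], dtype=float32), (np.float32(0.051693693), np.float32(0.01425333)), np.float32(1.9136434))
lid scene z [0.6198 0.1467 0.0835] (array([0.6244, 0.1375], dtype=float32), (np.float32(0.40607223), np.float32(0.26013565)), np.float32(1.7546766))
```

View pics/s1.png

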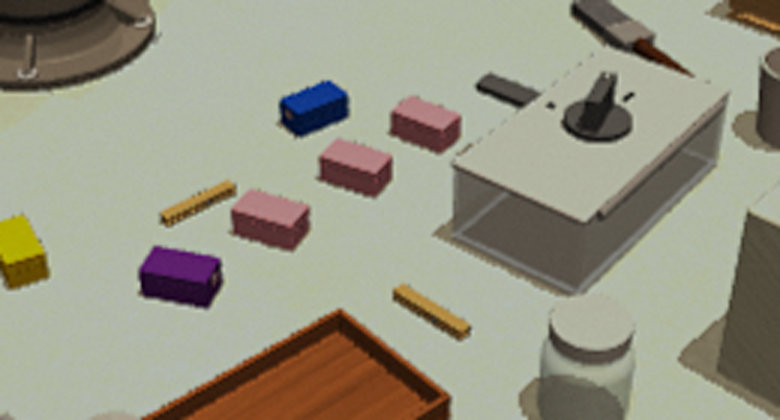

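Confirmed: the three pink boxes (scene crop 425,123 / 355,166 / 270,218) match the description. Now the collar: I'll pinch the bar and turn it.

```bash
cat >> h.py <<'E'
TH=1.6572-np.pi/2; C=np.array([.6065,.1604]); CX=np.array([np.cos(TH),np.sin(TH)]); CY=np.array([-CX[1],CX[0]])
def q(t): return np.array([0,np.cos(t/2),np.sin(t/2),0])
def can(x,y,z): return np.array([*(C+x*CX+y*CY),z])
def F(n=5):
    a=[]
    for _ in range(n): env.dwell(.04);s=env.get_state();a.append(np.r_[s['force'],s['torque']])
    return np.mean(a,0)
def yaw():
    w,x,y,z=env.get_state()['orientation'];return 2*np.arctan2(y,x)
def st(m=''):
    s=env.get_state();print(m,'t%.1f'%s['time'],'tcp',s['tcp_pos'].round(4),'yaw%.3f'%((yaw()+np.pi)%(2*np.pi)-np.pi),'op%.4f'%s['opening'],'gf%.1f'%s['gripper_force'],'F',F().round(2),flush=True)
np.set_printoptions(precision=4,suppress=True)
E
python3 - <<'E'
from h import *
t=1.8908-np.pi
env.reach(can(0,0,.30),q(t));st()
print(env.get_state()['qpos'])
env.grip(.045,40)
print(env.movel(can(0,0,.172),.12,stop_force=8));st('down')
env.grip(0.0,30);st('closed')
E
```

```text
t3.4 tcp [0.6066 0.1593 0.3   ] yaw-1.252 op0.0854 gf0.0 F [ 0.27 -0.01 -0.28 -0.01 -0.    0.01]
[-1.1435  0.7539  1.2736  1.7302 -0.7605  1.2518 -2.5028]
False
down t5.2 tcp [0.607  0.1603 0.1728] yaw-1.251 op0.0453 gf0.0 F [-0.48  0.21  0.06  0.02  0.01 -0.01]
closed t5.8 tcp [0.6104 0.1619 0.173 ] yaw-1.249 op0.0134 gf34.6 F [14.24  2.65 -7.3   0.51 -2.84  0.01]
```

Bar sits about 4 mm further +x than measured, and joint 7 would run out of range. I'll regrip with a half-turned tool at the corrected centre.

```bash
sed -i 's/^TH=.*C=np.array(\[.6065,.1604\])/TH=1.6572-np.pi\/2; C=np.array([.6105,.1616])/' h.py; python3 - <<'E'
from h import *
env.grip(.045)
env.movel(can(0,0,.22),.15)
Q=env.get_state()['qpos'];Q[6]+=np.pi;env.goto_joints(Q);st('flip')
for t in (1.89,1.6572+np.pi/2):print(t,kin.inverse_kinematics(can(0,0,.172),q(t)))
env.movel(can(0,0,.172),.1,rot=q(1.8908),stop_force=8);st('down')
env.grip(0.0,30);st('closed');print(env.get_state()['qpos'])
E
```

```text
flip t9.6 tcp [0.6104 0.1617 0.2198] yaw1.891 op0.0451 gf0.0 F [ 0.32 -0.11  0.39  0.   -0.   -0.01]
1.89 [-1.0652  0.8767  1.1165  1.8197 -0.9101  1.065   0.7302]
3.2279963267948966 [-0.9203  0.7045  0.8212  1.8116 -0.6415  0.9144  1.8505]
down t10.4 tcp [0.6105 0.1613 0.1718] yaw1.891 op0.0451 gf0.0 F [ 0.17 -0.09  0.35  0.   -0.    0.02]
closed t11.0 tcp [0.6113 0.162  0.1725] yaw1.891 op0.0135 gf34.2 F [ 4.26  1.33  0.77  0.28 -0.81  0.04]
[-1.0653  0.8767  1.117   1.8186 -0.9109  1.0645  0.7312]
```

```bash
python3 - <<'E'
from h import *
env.movel(can(.0015,0.0005,.172),.05)
Q0=env.get_state()['qpos'].copy();y0=yaw()
for a in (.3,.7,1.1,1.25,1.31,1.35,1.39,1.42,1.45):
    Q=Q0.copy();Q[6]+=a;env.goto_joints(Q)
    s=env.get_state();f=F();print(a,'yaw',((yaw()-y0+np.pi)%(2*np.pi)-np.pi).round(3),f.round(2),'op',s['opening'].round(4))
    if abs(f[5])>.25:break
env.dwell(.2)
p,d=camera("top");cv2.imwrite("pics/c2.png",cv2.resize(p[130:230,200:320],None,fx=5,fy=5))
E
```

```text
Traceback (most recent call last):
AttributeError: 'float' object has no attribute 'round'
```

```bash
python3 - <<'E'
from h import *
Q0=env.get_state()['qpos'].copy();st()
for a in (.4,.8,.95,1.01,1.05,1.09,1.12,1.15):
    Q=Q0.copy();Q[6]+=a;env.goto_joints(Q)
    f=F();st(a)
    if abs(f[5])>.25:break
E
```

```text
t12.1 tcp [0.6116 0.1619 0.1725] yaw2.188 op0.0133 gf34.4 F [ 1.86  0.77  2.94  0.08 -0.38 -0.08]
0.4 t12.9 tcp [0.6116 0.1618 0.1725] yaw2.587 op0.0131 gf34.4 F [ 1.51  0.24  2.47  0.   -0.41 -0.06]
0.8 t13.8 tcp [0.6116 0.1618 0.1724] yaw2.987 op0.0135 gf34.4 F [ 1.84  0.28  1.88 -0.15 -0.46 -0.05]
0.95 t14.5 tcp [0.6116 0.1618 0.1724] yaw3.136 op0.0133 gf34.3 F [ 1.88 -0.53  2.01 -0.27 -0.48 -0.05]
1.01 t15.2 tcp [0.6116 0.1618 0.1725] yaw-3.086 op0.0136 gf34.3 F [ 2.15 -1.09  1.76 -0.39 -0.54 -0.03]
1.05 t15.8 tcp [0.6116 0.1618 0.1725] yaw-3.046 op0.0136 gf34.4 F [ 2.44 -1.66  1.24 -0.49 -0.62 -0.32]
```

Collar reached its stop (torque rose at yaw +1.35). Now I'll pinch the tab and swing the lid.

```bash
sed -i 's/C=np.array(\[.6105,.1616\])/C=np.array([.6115,.1618])/' h.py
cat >> h.py <<'E'
def tabp(a,r=.166): return can(.066-r*np.cos(a),0,.079+r*np.sin(a)+.054)
def swing(a0,a1,n):
    for a in np.linspace(a0,a1,n+1)[1:]:
        env.movel(tabp(a),.12)
        if np.linalg.norm(F(1)[:3])>25: st('force at %.2f'%a);break
E
python3 - <<'E'
from h import *
env.grip(.045);env.movel(can(0,0,.23),.2)
T=TH+np.pi
env.reach(tabp(0)+[0,0,.06],q(T))
env.grip(.05)
env.movel(tabp(0),.1,stop_force=8);st('attab')
env.grip(0,60);st('closed')
swing(0,.45,3);st('.45')
p,d=camera("scene");cv2.imwrite("pics/lid1.png",p[130:290,250:470].repeat(2,0).repeat(2,1))
E
```

```text
attab t18.4 tcp [0.5122 0.153  0.1333] yaw-3.056 op0.0497 gf0.0 F [-0.01  0.08  0.09 -0.02  0.02 -0.  ]
closed t18.9 tcp [0.512  0.1532 0.1333] yaw-3.055 op0.0232 gf58.7 F [-1.91  0.41  5.5   0.09  0.33  0.03]
.45 t20.4 tcp [0.5281 0.1546 0.2047] yaw-3.055 op0.0224 gf60.6 F [ 2.06  0.65 -2.29  0.13 -0.27  0.03]
```

View pics/lid1.png

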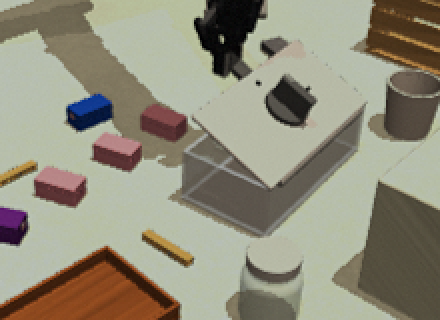

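The lid is rising with the tab in the fingers, and the collar bar points to the dot. I'll continue the swing.

```bash
python3 - <<'E'
from h import *
swing(.45,1.68,7);st('1.68')
env.grip(.06);env.movel(tabp(1.68)+[0,0,.07],.15);st('free')
p,d=camera("top");P=pts3("top",d)
p,d=camera("scene");cv2.imwrite("pics/lid2.png",p[80:290,250:470].repeat(2,0).repeat(2,1))
E
```

```text
1.68 t23.6 tcp [0.6949 0.1691 0.2978] yaw-3.055 op0.0232 gf69.4 F [ -0.12   0.45 -11.82   0.01   0.17  -0.11]
free t24.9 tcp [0.6951 0.1692 0.3674] yaw-3.055 op0.0602 gf0.0 F [ 0.13 -0.31 -0.16  0.03 -0.   -0.01]
```

View pics/lid2.png

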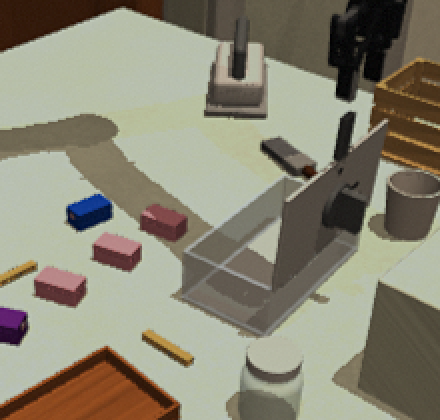

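Lid is upright, with the collar bar behind it. Now picking and hefting, one box per script.

```bash
cat >> h.py <<'E'
TC=np.array([.6215,-.214]);TT=-.10
def near(t):
    y=yaw();return t+np.pi*round((y-t)/np.pi)
def pick(xy,th):
    """grasp box at measured xy (top cam), return weight N or None"""
    g=np.array([xy[0]+.003,xy[1]+.001]);t=near(th if th<np.pi/2 else th-np.pi)
    env.reach([*g,.2],q(t));env.grip(.058)
    env.movel([*g,.11],.25);f0=F(8)
    hit=env.movel([*g,.079],.1,stop_force=10);env.grip(0,45)
    o=env.get_state()['opening']
    env.movel([*g,.16],.15);env.dwell(.2);f1=F(8);s=env.get_state()
    print('hit',hit,'open',round(o,4),round(s['opening'],4),'W',(f0-f1)[:3].round(2));st('held')
    return (f0-f1)[2]
def holding(): return env.get_state()['opening']>.029
def put(pos,t,zb):
    """pos xy, floor height zb"""
    t=near(t)
    z=env.get_state()['tcp_pos'];env.movel([z[0],z[1],.21],.25)
    env.movel([*pos,.21],.25,rot=q(t))
    f=F(4)
    if not holding():st('LOST');return False
    hit=env.movel([*pos,zb+.081],.12,stop_force=6);st('put hit%s'%hit)
    env.grip(.048);env.movel([*pos,.22],.25);return True
def full(i): return can(-.015,[.07,0,-.07][i],0)[:2]
def tray(i): 
    y=[.055,0,-.055][i];return TC+y*np.array([-np.sin(TT),np.cos(TT)])
E
python3 - <<'E'
from h import *
env.movel([.55,.16,.36],.25)
o,p,d=boxes()
for b in o:print(*b)
b=max(o,key=lambda b:b[3][1])
w=pick(b[3],b[5])
E
```

```text
[350. 237.] 0.028866914338676445 293 [ 0.4316 -0.0694] (np.float32(0.05945452), np.float32(0.034721475)) 0.30289486
[309. 238.] 0.0289534091753751 282 [0.4309 0.0377] (np.float32(0.058711555), np.float32(0.033900727)) 0.2533374
hit False open 0.0331 0.0334 W [0.34 0.09 0.6 ]
held t30.0 tcp [0.4339 0.0386 0.1599] yaw-2.888 op0.0334 gf44.7 F [-0.53 -0.11 -0.6   0.01  0.    0.  ]
```

0.60 N, so it's empty and goes in the tray.

```bash
python3 - <<'E'
from h import *
print(put(tray(0),TT,.005))
o,p,d=boxes()
for b in o:print(*b)
cv2.imwrite("pics/t1.png",p[120:280,190:450].repeat(3,0).repeat(3,1))
b=min(o,key=lambda b:b[3][1])
if .056<b[4][0]<.063 and .031<b[4][1]<.037: w=pick(b[3],b[5])
E
```

```text
put hitTrue t33.0 tcp [ 0.6263 -0.1592  0.0848] yaw3.041 op0.0331 gf45.5 F [-0.73  0.61  6.92  0.12 -0.04  0.03]
TrueTraceback (most recent call last):
  File "<stdin>", line 6, in <module>
ValueError: min() iterable argument is empty
```

View pics/t1.png

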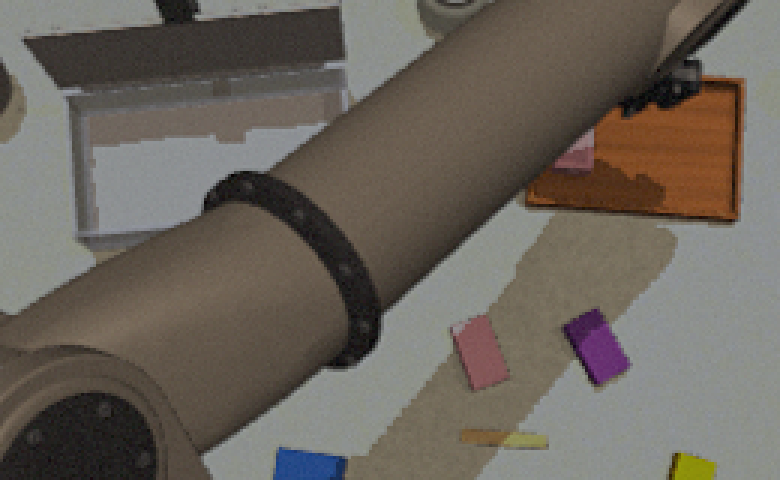

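Box in the tray at crop (573,150). The arm covers the left box, and the right one is in shadow at (480,350), so its saturation is too high for the mask. I'll relax the threshold.

```bash
sed -i 's/(h\[...,1\]<75)/(h[...,1]<135)/' h.py; python3 - <<'E'
from h import *
o,p,d=boxes()
for b in o:print(*b)
h=cv2.cvtColor(p,cv2.COLOR_BGR2HSV);print(h[237,350],h[237,389],h[278,293])
o=[b for b in o if .055<b[4][0]<.064 and .031<b[4][1]<.038]
b=min(o,key=lambda b:abs(b[3][1]+.069))
w=pick(b[3],b[5])
E
```

```text
[350. 237.] 0.0291926509586232 302 [ 0.4312 -0.0694] (np.float32(0.060343884), np.float32(0.034531303)) 0.31893447
[179  83 132] [146 135 115] [109 180 139]
hit False open 0.033 0.0332 W [-0.02 -0.17  2.94]
held t38.3 tcp [ 0.4341 -0.0685  0.1599] yaw-2.823 op0.0332 gf44.9 F [-0.12 -0.51 -2.38 -0.01  0.02  0.01]
```

2.94 N, so it's full. It goes in the canister, in the slot furthest to −y.

```bash
python3 - <<'E'
from h import *
ok=put(full(2),TH,.005);print(ok)
env.movel([.55,-.1,.3],.3)
o,p,d=boxes()
for b in o:print(*b)
cv2.imwrite("pics/t2.png",p[120:280,190:450].repeat(3,0).repeat(3,1))
E
```

```text
put hitTrue t41.0 tcp [0.6002 0.0918 0.0995] yaw-3.054 op0.0331 gf54.9 F [-0.3   1.41 -2.35  0.26  0.06 -0.03]
True
```

View pics/t2.png

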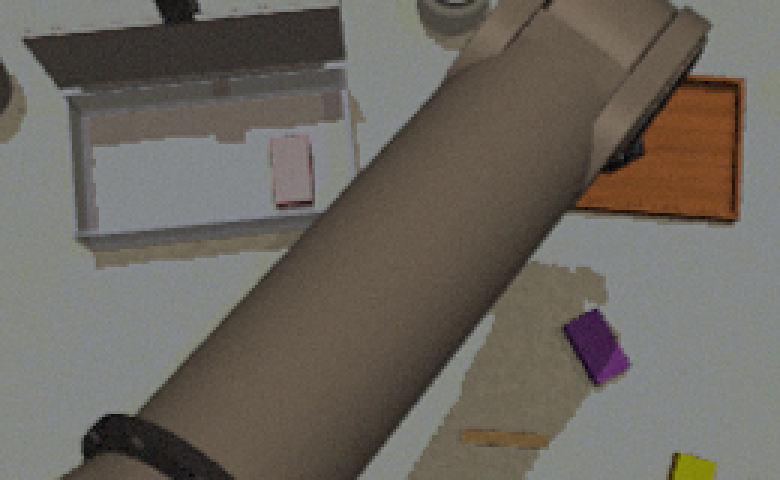

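The full box stands upright in the canister at crop (292,170). The arm hides the last box's place, so I'll move aside and look again.

```bash
python3 - <<'E'
from h import *
env.movel([.45,-.33,.33],.3)
o,p,d=boxes()
for b in o:print(*b)
o=[b for b in o if .055<b[4][0]<.064 and .031<b[4][1]<.038]
cv2.imwrite("pics/t3.png",p[120:280,190:450].repeat(3,0).repeat(3,1))
if len(o)==1: w=pick(o[0][3],o[0][5])
E
```

```text
[272. 240.] 0.029036228218990122 306 [0.4285 0.1344] (np.float32(0.060754824), np.float32(0.034651548)) 0.1416356
hit False open 0.0331 0.0335 W [-0.19  0.16  0.72]
held t49.0 tcp [0.4315 0.1353 0.1599] yaw-3.000 op0.0335 gf44.7 F [-0.16 -0.16 -0.55 -0.01  0.01 -0.  ]
```

0.72 N, so it's empty and goes in the tray.

```bash
python3 - <<'E'
from h import *
print(put(tray(2),TT,.005))
env.movel([.45,-.33,.33],.3);st()
o,p,d=boxes()
for b in o:print(*b)
cv2.imwrite("pics/t4.png",p[120:280,190:450].repeat(3,0).repeat(3,1))
P=pts3("top",d)
for u,v in [(287,177),(381,165)]:print(P[v,u])
E
```

```text
put hitTrue t52.6 tcp [ 0.6153 -0.2685  0.0848] yaw3.041 op0.0334 gf45.4 F [-0.35  0.42  6.49  0.08 -0.06  0.03]
True
 t54.7 tcp [ 0.4515 -0.3285  0.3287] yaw3.044 op0.0480 gf0.0 F [-0.27  0.48 -0.29  0.03 -0.01 -0.  ]
[0.5943 0.093  0.0348]
[ 0.6225 -0.1587  0.0333]
```

View pics/t4.png

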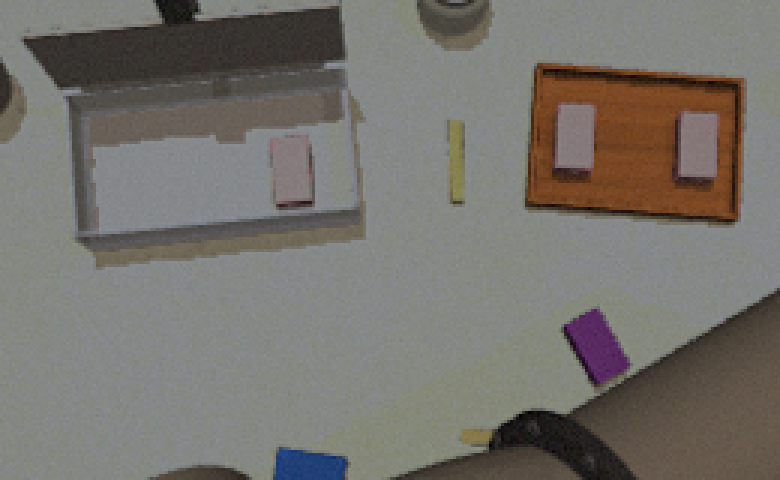

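One full box flat in the canister (292,170), two empties in the tray, nothing left in the row. Closing the lid.

```bash
python3 - <<'E'
from h import *
env.movel([.45,-.25,.4],.3)
A=tabp(1.68)
env.reach(A+[0,0,.1],q(near(TH)));print(env.get_state()['qpos'])
env.movel(A,.12,stop_force=10);st('at tab')
env.grip(0,60);st('gripped')
swing(1.68,0,10);st('0')
env.movel(tabp(0)-[0,0,.003],.05,stop_force=12);st('pressed')
env.grip(.05);env.movel(tabp(0)+[0,0,.1],.2);st()
print(env.get_state()['qpos'])
p,d=camera("scene");cv2.imwrite("pics/lid3.png",p[80:290,230:470].repeat(2,0).repeat(2,1))
E
```

```text
[-0.879   0.6431  0.9636  1.3701 -0.5235  1.3934  1.732 ]
at tab t58.2 tcp [0.6957 0.1689 0.299 ] yaw-3.055 op0.0478 gf0.0 F [-0.07  0.25  0.21  0.01  0.    0.03]
gripped t58.8 tcp [0.6954 0.1691 0.2984] yaw-3.055 op0.0231 gf58.7 F [-0.59  0.62  3.41  0.08  0.2   0.03]
0 t63.2 tcp [0.5124 0.1532 0.1344] yaw-3.055 op0.0227 gf65.2 F [-3.69  1.66 15.54 -0.13  0.62 -0.09]
pressed t63.7 tcp [0.5129 0.1532 0.133 ] yaw-3.055 op0.0230 gf69.4 F [-8.78  0.54 33.92  0.54  1.78  0.17]
 t64.9 tcp [0.5112 0.1534 0.2322] yaw-3.055 op0.0502 gf0.0 F [ 0.01 -0.14 -0.18  0.02 -0.01 -0.02]
[-1.1512  0.5004  0.9852  2.0071 -0.5277  0.9151  1.7719]
```

View pics/lid3.png

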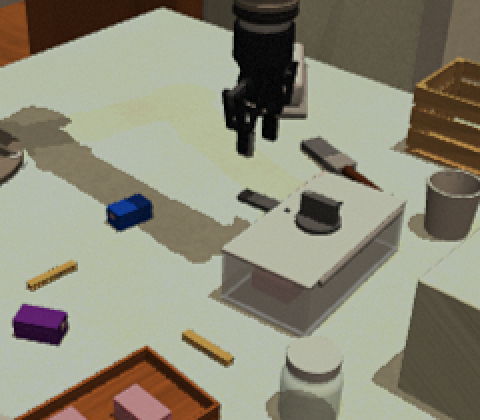

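Lid is closed flat, with the bar pointing at the dot. Turning the collar back to locked.

```bash
python3 - <<'E'
from h import *
env.reach(can(0,0,.24),q(near(TH+.005)));env.grip(.045)
env.movel(can(0,0,.172),.1,stop_force=10);st('down')
env.grip(0,30);st('closed')
Q0=env.get_state()['qpos'].copy()
for a in (.4,.8,1.2,1.45,1.52,1.56,1.6,1.63,1.66,1.69):
    Q=Q0.copy();Q[6]-=a;env.goto_joints(Q);f=F();st(a)
    if abs(f[5])>.3:break
E
```

```text
down t66.7 tcp [0.6119 0.1616 0.1724] yaw-3.050 op0.0450 gf0.0 F [-0.03  0.49 -0.07  0.02  0.01 -0.01]
closed t67.3 tcp [0.6116 0.1618 0.1723] yaw-3.050 op0.0132 gf33.4 F [-0.61  0.23  3.89  0.09  0.26 -0.11]
0.4 t68.2 tcp [0.6116 0.1619 0.1723] yaw2.835 op0.0133 gf33.4 F [-0.83 -0.11  2.52  0.11  0.19  0.04]
0.8 t69.1 tcp [0.6116 0.1619 0.1723] yaw2.435 op0.0140 gf33.4 F [-0.36  1.2   3.09  0.24  0.11  0.06]
1.2 t70.0 tcp [0.6116 0.1619 0.1723] yaw2.035 op0.0138 gf33.4 F [0.08 1.5  2.41 0.34 0.01 0.04]
1.45 t70.7 tcp [0.6116 0.1619 0.1723] yaw1.785 op0.0131 gf33.4 F [ 0.86  1.74  2.26  0.45 -0.13  0.06]
1.52 t71.4 tcp [0.6116 0.1619 0.1723] yaw1.714 op0.0133 gf33.3 F [ 0.93  2.48  1.84  0.55 -0.23  0.06]
1.56 t72.1 tcp [0.6116 0.1619 0.1723] yaw1.674 op0.0134 gf33.3 F [ 1.73  3.03  1.66  0.66 -0.34  0.02]
1.6 t72.7 tcp [0.6117 0.1619 0.1723] yaw1.634 op0.0136 gf34.1 F [ 2.05  3.22  1.62  0.62 -0.4   0.65]
```

At the locked stop (torque jumped to 0.65 N m). Release, back away and check.

```bash
python3 - <<'E'
from h import *
env.grip(.045);env.movel(can(0,0,.26),.2);env.movel([.45,-.33,.33],.3);env.dwell(.3);st()
p,d=camera("top");print('lid',lidrect(d))
P=pts3("top",d);b=P[(P[...,2]>.112)&(P[...,2]<.14)&(P[...,0]>.5)&(P[...,0]<.66)&(P[...,1]>.05)&(P[...,1]<.25)];print('bar',rect(b[:,:2]))
cv2.imwrite("pics/end.png",p[120:280,190:450].repeat(3,0).repeat(3,1))
E
```

```text
t76.1 tcp [ 0.4503 -0.3295  0.3299] yaw1.634 op0.0452 gf0.0 F [-0.32 -0.52 -0.21  0.   -0.    0.01]
lid (array([0.6065, 0.1604], dtype=float32), (np.float32(0.24930944), np.float32(0.13893165)), np.float32(1.6545902))
bar (array([0.6063, 0.1605], dtype=float32), (np.float32(0.051373713), np.float32(0.015203683)), np.float32(1.6533862))
```

View pics/end.png

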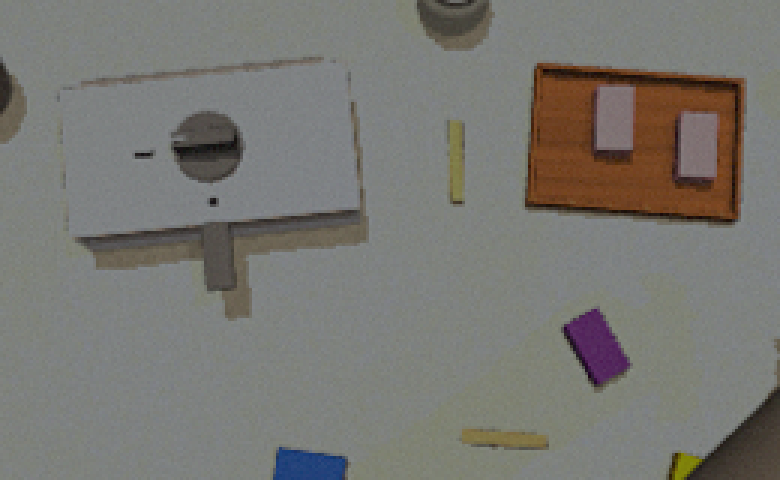

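The lid is closed and the bar lies in line with the stroke. The left tray box has been knocked aside to (613,118) but is still in the tray. I'll check that it lies flat, then hand in.

```bash
python3 - <<'E'
from h import *
p,d=camera("top");P=pts3("top",d)
z=P[150:168,392:398,2];print(z.min(),z.max(),P[159,395])
if z.max()-z.min()<.012 and z.max()<.042: print(job.job_done())
E
```

```text
0.02843408524844335 1.2612025676008796 [ 0.6395 -0.1977  0.0284]
```

```bash
python3 - <<'E'
from h import *
p,d=camera("top");P=pts3("top",d)
print(d[150:168:3,390:400:3].round(3));z=P[150:169,390:399,2];z=np.where(z>1,np.nan,z)
print(np.nanmedian(z,axis=1),np.nanmedian(z,axis=0));z2=P[160:178,417:427,2];print(np.median(z2,axis=1))
E
```

```text
[[1.264 1.265 1.258 1.263]
 [1.264 1.258 1.259 1.261]
 [1.263 1.255 1.257 1.263]
 [1.262 1.264 1.26  1.263]
 [1.262 1.258 1.26  1.259]
 [1.257 1.256 1.255 1.257]]
[0.0342 0.0335 0.0333 0.0341 0.0338 0.0334 0.0352 0.0339 0.0341 0.0346
 0.0352 0.0341 0.0345 0.0351 0.0336 0.034  0.0347 0.0337 0.0319] [0.0339 0.0342 0.0335 0.0343 0.0344 0.0341 0.0348 0.034  0.0342]
[0.034  0.032  0.0338 0.0343 0.0338 0.0331 0.0336 0.0347 0.0336 0.0339
 0.0331 0.0344 0.0334 0.0344 0.0341 0.0349 0.034  0.0337]
```

Both tray boxes lie flat at 34 mm, so the earlier reading was just noise.

```bash
python3 -c "
from h import *
print(job.job_done())"
```

```text
the job is handed in; nothing more can be done
None
```

The job is handed in at about 76 s of the 210 s: only three boxes were present, and by weight the one full box is in the canister and the two empties are in the tray, the lid is shut and the collar is at its locked stop.

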